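# Switch on the laser-marking station in order

### The job

Switch on the laser-marking station with a fingertip: press the large mushroom-shaped button (fume extractor), then the square button (clamp), then the long bar button (marking head), in that order, each gently and all the way down, where it stays. Leave the small round button (ejector) up. Do not lift, tip or push away any button box, and leave everything else on the bench where it is.

Things in the scene. Friction and masses are not known exactly. Their poses are not given: they have to be found in the camera images.
- extractor_top (a point): centre of the top face of the fume extractor button: a round mushroom-shaped cap, 52 mm across, slightly domed (the largest round cap), black plastic. 72 mm above the table when the button is fully up; it moves with the cap. Site z points up.
- extractor (a joint): travel of the fume extractor button, m: 0 is fully up, 0.010 is fully down (hard stop), growing as it is pressed straight down. About 2.5 N moves it, there is no spring, and it stays where it is left; more than 30 N on it or its box would damage it. It starts up (0 to 0.0015) and counts as on beyond 0.006.
- extractor_box: loose grey button box carrying the fume extractor button, 64 x 64 mm, 50 mm high, about 0.8 kg, standing on the table; origin at the centre of its underside, z up. The cap stands on the middle of its top, 22 mm proud when up, 12 mm proud when fully down.
- clamp_top (a point): centre of the top face of the clamp button: a flat square cap, 30 x 30 mm, black plastic. 72 mm above the table when the button is fully up; it moves with the cap. Site z points up.
- clamp (a joint): travel of the clamp button, m: 0 is fully up, 0.010 is fully down (hard stop), growing as it is pressed straight down. About 2.5 N moves it, there is no spring, and it stays where it is left; more than 30 N on it or its box would damage it. It starts up (0 to 0.0015) and counts as on beyond 0.006.
- clamp_box: loose grey button box carrying the clamp button, 64 x 64 mm, 50 mm high, about 0.8 kg, standing on the table; origin at the centre of its underside, z up. The cap stands on the middle of its top, 22 mm proud when up, 12 mm proud when fully down.
- head_top (a point): centre of the top face of the marking head button: a flat long bar cap, 58 mm long (box y) and 16 mm wide (box x), black plastic. 72 mm above the table when the button is fully up; it moves with the cap. Site z points up.
- head (a joint): travel of the marking head button, m: 0 is fully up, 0.010 is fully down (hard stop), growing as it is pressed straight down. About 2.5 N moves it, there is no spring, and it stays where it is left; more than 30 N on it or its box would damage it. It starts up (0 to 0.0015) and counts as on beyond 0.006.
- head_box: loose grey button box carrying the marking head button, 64 x 64 mm, 50 mm high, about 0.8 kg, standing on the table; origin at the centre of its underside, z up. The cap stands on the middle of its top, 22 mm proud when up, 12 mm proud when fully down.
- ejector_top (a point): centre of the top face of the ejector button: a flat small round cap, 18 mm across (the smallest), black plastic. 72 mm above the table when the button is fully up; it moves with the cap. Site z points up.
- ejector (a joint): travel of the ejector button, m: 0 is fully up, 0.010 is fully down (hard stop), growing as it is pressed straight down. About 2.5 N moves it, there is no spring, and it stays where it is left; more than 30 N on it or its box would damage it. It starts up (0 to 0.0015) and must stay up (below 0.004).
- ejector_box: loose grey button box carrying the ejector button, 64 x 64 mm, 50 mm high, about 0.8 kg, standing on the table; origin at the centre of its underside, z up. The cap stands on the middle of its top, 22 mm proud when up, 12 mm proud when fully down.
- tape_roll: bystander: roll of paper tape lying flat, 90 mm across, 22 mm high, hole 52 mm; origin at the centre of its underside
- screwdriver: bystander: screwdriver about 150 mm long lying along its own x, handle towards -x, handle under 40 mm high
- spare_jaw: bystander: dark red slotted jaw plate lying flat, 75 x 55 x 10 mm; origin at the centre of its underside
- adapter: bystander: white plug adapter, 50 x 45 x 32 mm with pins to 47 mm; origin at the centre of its underside
- cleaner: bystander: white bottle, 56 mm across, 140 mm high, the tallest thing near the boxes; origin at the centre of its underside
- housing: bystander: stepped round aluminium part, 44 mm across, 32 mm high; origin at the centre of its underside

How it is judged:
By the outcome, as a careful person would: the job done as asked, in the order asked, and still so for the second after the job is handed in, with the robot touching nothing.
It also fails if it takes over 45 s, if anything falls off the work surface, if the arm or the gripper's body presses on something with over 40 N, if the wrist force passes 120 N, or if a joint passes its speed limit or range.

### The arm

A 6-joint arm with a two-finger parallel gripper is mounted at the origin on the work surface. World frame = base frame: x ahead of the robot, y to its left, z up, the work surface at z = 0. Lengths are in m, angles in rad, forces in N, time in s.
With the tool pointing down it reaches from about 0.425 to 0.95 m from the base axis. Payload 3.5 kg.
Tool frame: the origin (TCP) lies at the very end of the fingers, on their centre line; the grasp point (between the pads) lies 19 mm behind it; z points along the fingers, y is the line along which they close (so a half turn about z gives the same grasp; the last joint's range is limited). The gripper opens to 85 mm and grips with 20 to 120 N. Pads are 22 mm wide; open, the fingers measure 114 mm over their backs; the gripper's body (76 mm by 85 mm) begins 54 mm behind the grasp point. The pads swing forward as they close: fully open they stand 13 mm farther back than shut.
Start: joints at [1.036, 0.286, 1.577, -0, 1.279, -0.15], TCP at [0.253, 0.626, 0.231] pointing down, gripper open.
Joint ranges: [-2.77, 2.77], [-0.9, 2.22], [0.21, 2.48], [-1.53, 4.67], [0.24, 2.81], [-2.84, 2.84]. Speed limits (rad/s): [2.79, 2.79, 3.14, 3.14, 3.14, 3.14].

### API

Orientations are given as a 3x3 rotation matrix whose columns are the frame's x, y, z axes.
In Python, from station import bot gives the robot as it stands.
- The arm moves only by the shell command python3 -m creep 'ROWS'. ROWS is a JSON object of lists of equal length, an entry for each row: "gripper": the opening, from 0 (shut) to 1 (fully open); "offset": the shift along the tool's x, y, z in m, a list of three; "spin": the turn about the tool's z in degrees. A call has exactly 10 rows; each row is the pose to reach, as a shift and turn from the pose commanded when the call began, along the tool's axes at that moment; what a row does not reach only later rows make up. A row lasts 1/10 s, in which the tool goes at most 50 mm and 8.59 degrees, less where a joint would pass 70% of its speed; a pose out of reach is approached as far as the arm can. A call with a gripper value outside its range is refused whole. The fingers move at their own pace and stop on an object; the grip force is fixed at half the most. Time passes only in rows, so rows that repeat a pose let the fingers close, or fill a call up. It gives the time, the measured TCP pose, the force, the opening and the grip force at its end, in the units of the state.
- bot.sense(): the state, without advancing time (a new reading comes with each control period).
- bot.read_camera(name): name is "scene" or "top" or "wrist"; returns a dict with "image" (384x512x3 uint8, red, green, blue), "fx", "fy", "cx", "cy" (pixels), "view" (4x4, takes a point from world to camera coordinates). Camera axes: x right, y down, z forward; pixel columns grow to the right and rows downward; lengths in m; the calibration is good to about 2 mm. A picture is of the moment at which its call begins. There is no depth.
- bot.hand_in(): hands the job in; it is judged then, once.
The state is a dict: "clock": time; "q": joint angles; "qvel": joint speeds; "joint_torque": joint torques, N m; "eef_pos": TCP position; "tcp_rot": TCP orientation; "wrist_force": force on the tool from outside, world axes, zero at the start; "torque": the same for the moment, N m; "gripper_width": finger opening in m; "finger_force": force on a finger pad.
Only numpy, scipy, OpenCV 4.12 (cv2) and the standard library are available. Lean on these libraries where they do the work, as an engineer would, in place of code of your own. Each camera call takes 0.05 s, during which the arm holds its last target. There are 200 camera calls.

## Working session

There is one attempt and no reset: what is moved stays moved. The work goes in short steps, Python scripts to look and compute and a shell command to move; the robot and the scene stay as the last step left them, time stands still between calls to the robot, and variables do not carry over. Pictures are saved under pics/ and viewed, at most 10 in all, crops included, and the job is handed in when it is done.

```bash
ls; mkdir -p pics
python3 - <<'E'
from station import bot
import cv2,numpy as np
s=bot.sense(); print(s['clock'],s['eef_pos'],s['tcp_rot'],s['gripper_width'],s['wrist_force'])
for n in("top","scene"):
    c=bot.read_camera(n); cv2.imwrite(f"pics/{n}0.png",c["image"][:,:,::-1]); np.savez(f"{n}0.npz",**c); print(n,c["fx"],c["fy"],c["cx"],c["cy"],np.round(c["view"],4).tolist())
E
```

```text
pics
0.0 [0.25300758 0.62507911 0.22994225] [[-9.26869902e-01  3.75380703e-01 -1.22988767e-03]
 [ 3.75382520e-01  9.26867803e-01 -2.00978003e-03]
 [ 3.85510639e-04 -2.32448295e-03 -9.99997224e-01]] 0.08527835285097081 [-0.787847   -0.4385191  -0.17148013]
top 360.9973139325003 360.9973139325003 259.76060626867564 192.78272612354868 [[0.0144, -0.9997, 0.0217, 0.0242], [-0.9904, -0.0172, -0.1369, 0.5778], [0.1372, -0.0195, -0.9903, 0.9136], [0.0, 0.0, 0.0, 1.0]]
scene 418.47520485344785 418.47520485344785 253.68701729806153 182.5419515457598 [[-0.3408, 0.94, -0.0163, 0.1604], [0.5312, 0.1782, -0.8283, -0.2608], [-0.7757, -0.291, -0.56, 1.4801], [0.0, 0.0, 0.0, 1.0]]
```

View pics/top0.png

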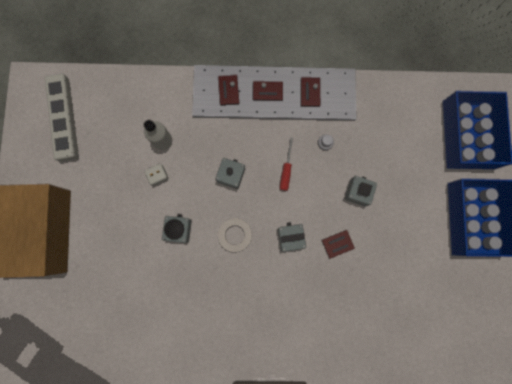

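View pics/scene0.png

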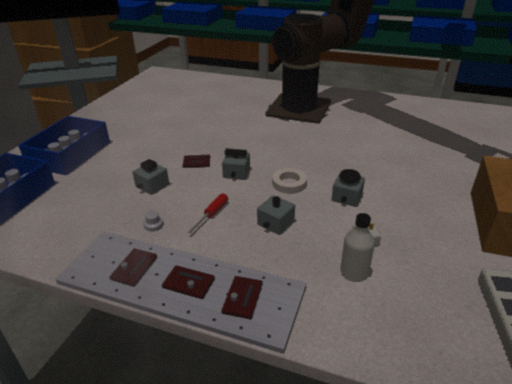

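The top view shows the extractor at (175,230), the ejector at (230,172), the clamp at (363,190) and the head bar at (292,237). The tall bottle is at (155,132), with its base away from the extractor. The scene view agrees with this layout.

```bash
cat > h.py <<'E'
import numpy as np,cv2
def ray(c,u,v,z):
    V=np.array(c["view"]);R,t=V[:3,:3],V[:3,3];o=-R.T@t
    d=R.T@np.array([(u-c["cx"])/c["fx"],(v-c["cy"])/c["fy"],1]);return o+d*(z-o[2])/d[2]
def blob(c,u,v,r,thr,z=.072):
    g=c["image"].max(2);u0,v0=int(max(u-r,0)),int(max(v-r,0))
    m=(g[v0:v0+2*r,u0:u0+2*r]<thr).astype(np.uint8)
    cs,_=cv2.findContours(m,cv2.RETR_EXTERNAL,cv2.CHAIN_APPROX_NONE)
    out=[]
    for k in sorted(cs,key=cv2.contourArea)[::-1][:3]:
        (x,y),wh,a=cv2.minAreaRect(k);out.append((x+u0,y+v0,wh,a,ray(c,x+u0,y+v0,z).round(4)))
    return out
E
python3 - <<'E'
from h import *
from station import bot
c=dict(np.load("top0.npz"))
for n,u,v in(("ext",175,230),("ej",230,172),("clamp",363,190),("head",292,237)):
    print(n,c["image"][v,u],c["image"][v,u-9])
    for b in blob(c,u,v,16,50):print("  ",b)
s=bot.sense();R,p=s["tcp_rot"],s["eef_pos"]
w=bot.read_camera("wrist");V=w["view"];print("wristcam in tool",R.T@(-V[:3,:3].T@V[:3,3]-p),(R.T@V[:3,:3].T).round(3).tolist(),w["fx"],w["cx"],w["cy"])
E
```

```text
ext [44 42 43] [34 32 32]
   (174.0, 229.0, (18.0, 18.0), 90.0, array([0.4776, 0.2473, 0.072 ]))
   (179.0, 215.5, (1.0, 0.0), -90.0, array([0.5116, 0.2364, 0.072 ]))
ej [49 48 45] [ 95 101  98]
   (229.00000095367432, 171.00000095367432, (4.242640495300293, 2.8284268379211426), 45.0, array([0.6278, 0.1138, 0.072 ]))
clamp [48 45 43] [95 98 94]
   (364.0188674926758, 189.43396186828613, (10.164681434631348, 9.889959335327148), 15.945395469665527, array([ 0.5861, -0.2337,  0.072 ]))
head [49 46 46] [54 53 51]
   (289.0, 224.0, (0.0, 0.0), 0.0, array([ 0.4946, -0.0409,  0.072 ]))
   (297.0, 237.0, (2.8284270763397217, 0.0), -135.0, array([ 0.4623, -0.0611,  0.072 ]))
   (292.0, 237.0, (0.0, 0.0), 0.0, array([ 0.4621, -0.0485,  0.072 ]))
wristcam in tool [ 0.07871515 -0.00103595 -0.1420822 ] [[0.001, -0.95, -0.312], [1.0, 0.0, 0.001], [-0.001, -0.312, 0.95]] 283.43761226614964 252.3689034408602 186.32850606919678
```

```bash
python3 -m creep '{"gripper":[0,0,0,0,0,0,0,0,0,0],"offset":[[-0.033,-0.034,0],[-0.066,-0.068,0],[-0.1,-0.103,0],[-0.133,-0.137,0],[-0.166,-0.171,0],[-0.199,-0.205,0],[-0.237,-0.22,0.005],[-0.275,-0.235,0.015],[-0.313,-0.251,0.025],[-0.35,-0.266,0.035]],"spin":[0,0,0,0,0,0,0,0,0,0]}'
python3 - <<'E'
from h import *
from station import bot
w=bot.read_camera("wrist");np.savez("w1.npz",**w);cv2.imwrite("pics/w1.png",w["image"][:,:,::-1])
s=bot.sense();print(s["clock"],s["eef_pos"],s["tcp_rot"].round(3).tolist(),s["wrist_force"])
for b in blob(w,256,192,190,50):print(b)
E
```

```text
clock: 1.15
eef_pos: [0.4787, 0.2462, 0.1959]
tcp_rot: [[-0.927, 0.376, 0.0], [0.376, 0.927, 0.0], [-0.0, 0.0, -1.0]]
wrist_force: [-0.2, 0.3, -0.3]
gripper_width: -0.0002
finger_force: 0.0
1.2 [0.48165925 0.24229341 0.19409374] [[-0.925, 0.379, 0.001], [0.379, 0.925, -0.004], [-0.002, -0.003, -1.0]] [ 1.60171687 -3.34628231 -0.93876322]
(255.5, 304.5, (153.0, 379.0), 90.0, array([0.6197, 0.1924, 0.072 ]))
(255.0, 174.0, (48.0, 50.0), 90.0, array([0.4757, 0.2496, 0.072 ]))
```

View pics/w1.png

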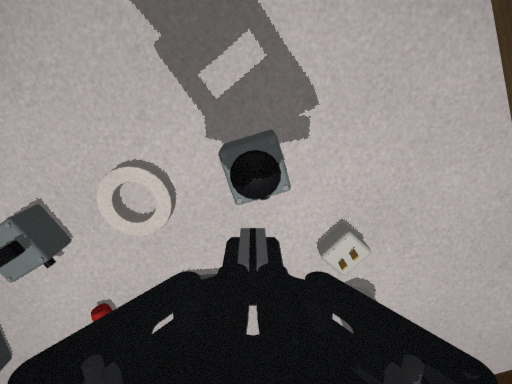

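The wrist view shows the mushroom cap at (255,174), on the tool's centre line. I'll descend until just pressing it.

```bash
python3 -m creep '{"gripper":[0,0,0,0,0,0,0,0,0,0],"offset":[[0.002,0.001,0.035],[0.002,0.001,0.07],[0.002,0.001,0.1],[0.002,0.001,0.115],[0.002,0.001,0.12],[0.002,0.001,0.122],[0.002,0.001,0.124],[0.002,0.001,0.126],[0.002,0.001,0.128],[0.002,0.001,0.13]],"spin":[0,0,0,0,0,0,0,0,0,0]}'
```

```text
clock: 2.2
eef_pos: [0.4776, 0.2498, 0.0676]
tcp_rot: [[-0.927, 0.375, 0.003], [0.375, 0.927, 0.001], [-0.002, 0.002, -1.0]]
wrist_force: [0.8, 0.6, 2.6]
gripper_width: 0.0004
finger_force: 1.2
```

```bash
python3 -m creep '{"gripper":[0,0,0,0,0,0,0,0,0,0],"offset":[[0,0,0.001],[0,0,0.002],[0,0,0.002],[0,0,0.003],[0,0,0.003],[0,0,0.0035],[0,0,0.0035],[0,0,0.004],[0,0,0.004],[0,0,0.004]],"spin":[0,0,0,0,0,0,0,0,0,0]}'
```

```text
clock: 3.2
eef_pos: [0.4763, 0.2493, 0.0622]
tcp_rot: [[-0.927, 0.375, -0.0], [0.375, 0.927, -0.0], [0.0, -0.0, -1.0]]
wrist_force: [1.6, -0.2, 2.6]
gripper_width: 0.0003
finger_force: 0.9
```

```bash
python3 -m creep '{"gripper":[0,0,0,0,0,0,0,0,0,0],"offset":[[0,0,0],[0,0,0.0005],[0,0,0.0005],[0,0,0.0005],[0,0,0.001],[0,0,0.001],[0,0,0.001],[0,0,0.001],[0,0,0.001],[0,0,0.001]],"spin":[0,0,0,0,0,0,0,0,0,0]}'
```

```text
clock: 4.2
eef_pos: [0.4764, 0.2494, 0.062]
tcp_rot: [[-0.927, 0.375, -0.001], [0.375, 0.927, -0.0], [0.0, -0.001, -1.0]]
wrist_force: [-1.7, -1.3, 6.9]
gripper_width: -0.0001
finger_force: 3.7
```

At 6.9 N with TCP height unchanged, the cap is at its hard stop. Next I lift straight up and travel towards the clamp.

```bash
python3 -m creep '{"gripper":[0,0,0,0,0,0,0,0,0,0],"offset":[[0,0,-0.04],[0,0,-0.085],[0,0,-0.13],[-0.028,-0.041,-0.13],[-0.057,-0.081,-0.13],[-0.085,-0.122,-0.13],[-0.113,-0.163,-0.13],[-0.141,-0.203,-0.13],[-0.17,-0.244,-0.13],[-0.198,-0.285,-0.13]],"spin":[0,0,0,0,0,0,0,0,0,0]}' && python3 -m creep '{"gripper":[0,0,0,0,0,0,0,0,0,0],"offset":[[-0.028,-0.041,0],[-0.057,-0.081,0],[-0.085,-0.121,0],[-0.085,-0.121,0],[-0.085,-0.121,0],[-0.085,-0.121,0],[-0.085,-0.121,0],[-0.085,-0.121,0],[-0.085,-0.121,0],[-0.085,-0.121,0]],"spin":[0,0,0,0,0,0,0,0,0,0]}'
python3 - <<'E'
from h import *
from station import bot
w=bot.read_camera("wrist");np.savez("w2.npz",**w);cv2.imwrite("pics/w2.png",w["image"][:,:,::-1])
for b in blob(w,256,172,60,50):print(b)
c=bot.read_camera("top");np.savez("t2.npz",**c)
cv2.imwrite("pics/t2.png",cv2.resize(c["image"][130:280,110:410,::-1],None,fx=2.6,fy=2.6,interpolation=cv2.INTER_CUBIC))
E
```

```text
clock: 5.2
eef_pos: [0.552, -0.0906, 0.1899]
tcp_rot: [[-0.927, 0.375, -0.003], [0.375, 0.927, 0.001], [0.003, 0.0, -1.0]]
wrist_force: [1.1, -0.8, -0.1]
gripper_width: 0.0
finger_force: 0.0
clock: 6.2
eef_pos: [0.5864, -0.2325, 0.1916]
tcp_rot: [[-0.927, 0.375, 0.0], [0.375, 0.927, -0.0], [-0.0, -0.0, -1.0]]
wrist_force: [0.3, -0.4, -0.1]
gripper_width: -0.0002
finger_force: 0.0
(247.4922218322754, 180.87548828125, (31.376277923583984, 30.56536293029785), 86.42366790771484, array([ 0.5859, -0.2381,  0.072 ]))
(252.5, 230.0, (2.0, 5.0), 90.0, array([ 0.6365, -0.2532,  0.072 ]))
(249.0, 205.0, (0.0, 0.0), 0.0, array([ 0.6096, -0.2462,  0.072 ]))
```

View pics/w2.png

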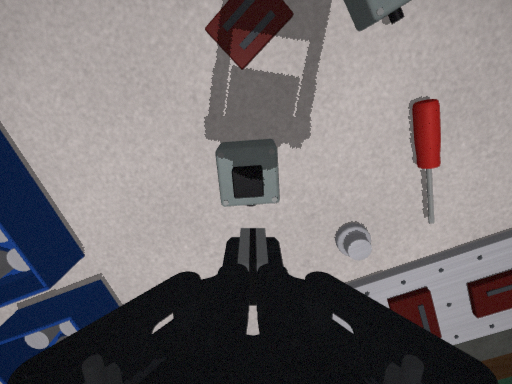

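The square cap is at (248,181), within 3 mm of the tool axis. I'll press with a small correction.

```bash
python3 -m creep '{"gripper":[0,0,0,0,0,0,0,0,0,0],"offset":[[-0.001,-0.003,0.035],[-0.001,-0.003,0.07],[-0.001,-0.003,0.1],[-0.001,-0.003,0.112],[-0.001,-0.003,0.116],[-0.001,-0.003,0.118],[-0.001,-0.003,0.12],[-0.001,-0.003,0.122],[-0.001,-0.003,0.124],[-0.001,-0.003,0.126]],"spin":[0,0,0,0,0,0,0,0,0,0]}' && python3 -m creep '{"gripper":[0,0,0,0,0,0,0,0,0,0],"offset":[[0,0,0.001],[0,0,0.002],[0,0,0.002],[0,0,0.003],[0,0,0.003],[0,0,0.0035],[0,0,0.0035],[0,0,0.004],[0,0,0.004],[0,0,0.004]],"spin":[0,0,0,0,0,0,0,0,0,0]}'
```

```text
clock: 7.3
eef_pos: [0.5872, -0.2369, 0.0667]
tcp_rot: [[-0.927, 0.375, 0.003], [0.375, 0.927, -0.002], [-0.003, -0.0, -1.0]]
wrist_force: [0.2, 0.6, 2.3]
gripper_width: -0.0
finger_force: 1.2
clock: 8.3
eef_pos: [0.5862, -0.2364, 0.0621]
tcp_rot: [[-0.927, 0.375, -0.0], [0.375, 0.927, -0.0], [0.0, -0.0, -1.0]]
wrist_force: [-0.7, 0.2, 5.5]
gripper_width: 0.0001
finger_force: 3.0
```

View pics/t2.png

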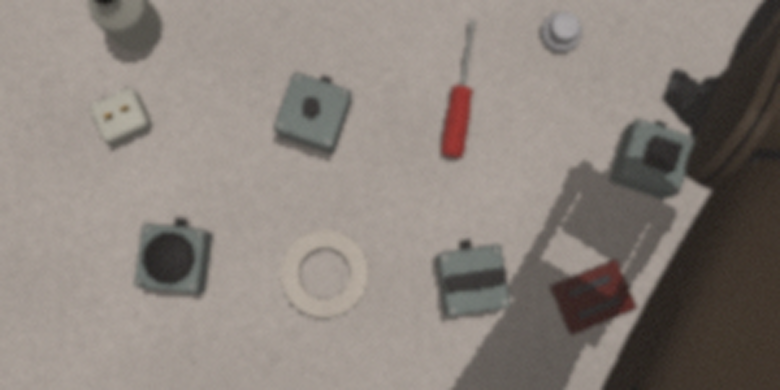

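The top crop shows the extractor box in place and the bar at (472,280) in the crop. The clamp is at its stop, with 5.5 N at 62 mm. I'll seat it 0.5 mm further, then lift and move to the bar.

```bash
python3 -m creep '{"gripper":[0,0,0,0,0,0,0,0,0,0],"offset":[[0,0,0.0005],[0,0,0.0005],[0,0,-0.04],[0,0,-0.085],[0,0,-0.13],[0.037,0.026,-0.13],[0.075,0.051,-0.13],[0.112,0.077,-0.13],[0.15,0.102,-0.13],[0.187,0.128,-0.13]],"spin":[0,0,0,0,0,0,0,0,0,0]}' && python3 -m creep '{"gripper":[0,0,0,0,0,0,0,0,0,0],"offset":[[0,0,0],[0,0,0],[0,0,0],[0,0,0],[0,0,0],[0,0,0],[0,0,0],[0,0,0],[0,0,0],[0,0,0]],"spin":[0,0,0,0,0,0,0,0,0,0]}'
python3 - <<'E'
from h import *
from station import bot
w=bot.read_camera("wrist");np.savez("w3.npz",**w);cv2.imwrite("pics/w3.png",w["image"][:,:,::-1])
for b in blob(w,256,172,55,50):print(b)
E
```

```text
clock: 9.3
eef_pos: [0.4581, -0.0457, 0.1896]
tcp_rot: [[-0.927, 0.376, -0.004], [0.376, 0.927, 0.002], [0.004, -0.0, -1.0]]
wrist_force: [-0.5, 0.6, 0.3]
gripper_width: -0.0005
finger_force: 0.0
clock: 10.3
eef_pos: [0.4608, -0.0475, 0.1913]
tcp_rot: [[-0.927, 0.375, 0.0], [0.375, 0.927, -0.0], [-0.0, -0.0, -1.0]]
wrist_force: [-0.0, -0.1, 0.0]
gripper_width: 0.0002
finger_force: 0.0
(248.14873123168945, 179.78223419189453, (17.87494659423828, 59.168941497802734), 59.34933090209961, array([ 0.4594, -0.052 ,  0.072 ]))
(267.1764678955078, 198.29412078857422, (1.0289915800094604, 7.202939987182617), 59.03623962402344, array([ 0.4841, -0.0418,  0.072 ]))
```

View pics/w3.png

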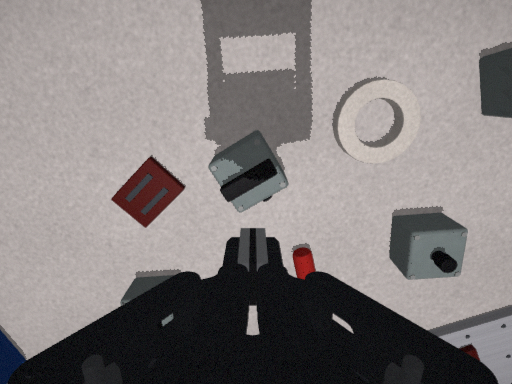

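The bar is centred at (248,180), almost under the tool. I'll shift 3 mm along tool −y and press.

```bash
python3 -m creep '{"gripper":[0,0,0,0,0,0,0,0,0,0],"offset":[[0,-0.003,0.035],[0,-0.003,0.07],[0,-0.003,0.1],[0,-0.003,0.112],[0,-0.003,0.116],[0,-0.003,0.118],[0,-0.003,0.12],[0,-0.003,0.122],[0,-0.003,0.124],[0,-0.003,0.126]],"spin":[0,0,0,0,0,0,0,0,0,0]}' && python3 -m creep '{"gripper":[0,0,0,0,0,0,0,0,0,0],"offset":[[0,0,0.001],[0,0,0.002],[0,0,0.002],[0,0,0.003],[0,0,0.003],[0,0,0.0035],[0,0,0.0035],[0,0,0.004],[0,0,0.004],[0,0,0.004]],"spin":[0,0,0,0,0,0,0,0,0,0]}'
```

```text
clock: 11.35
eef_pos: [0.461, -0.0507, 0.0664]
tcp_rot: [[-0.927, 0.375, 0.003], [0.375, 0.927, -0.001], [-0.003, 0.0, -1.0]]
wrist_force: [1.0, -0.8, 2.2]
gripper_width: -0.0001
finger_force: 1.2
clock: 12.35
eef_pos: [0.4598, -0.0503, 0.062]
tcp_rot: [[-0.927, 0.375, -0.0], [0.375, 0.927, -0.0], [0.0, -0.0, -1.0]]
wrist_force: [-0.7, 0.1, 7.4]
gripper_width: -0.0002
finger_force: 3.6
```

At 7.4 N and 62 mm the bar is fully down. I'll lift clear and check.

```bash
python3 -m creep '{"gripper":[0,0,0,0,0,0,0,0,0,0],"offset":[[0,0,0],[0,0,-0.04],[0,0,-0.085],[0,0,-0.13],[0,0,-0.16],[0,0,-0.18],[0,0,-0.18],[0,0,-0.18],[0,0,-0.18],[0,0,-0.18]],"spin":[0,0,0,0,0,0,0,0,0,0]}'
python3 - <<'E'
from h import *
from station import bot
c=bot.read_camera("scene")
cv2.imwrite("pics/s4.png",cv2.resize(c["image"][130:250,120:390,::-1],None,fx=2.9,fy=2.9,interpolation=cv2.INTER_CUBIC))
E
```

```text
clock: 13.35
eef_pos: [0.4586, -0.0499, 0.239]
tcp_rot: [[-0.927, 0.375, -0.004], [0.375, 0.927, 0.001], [0.004, -0.0, -1.0]]
wrist_force: [-0.0, -0.3, 0.7]
gripper_width: -0.0003
finger_force: 0.0
```

View pics/s4.png

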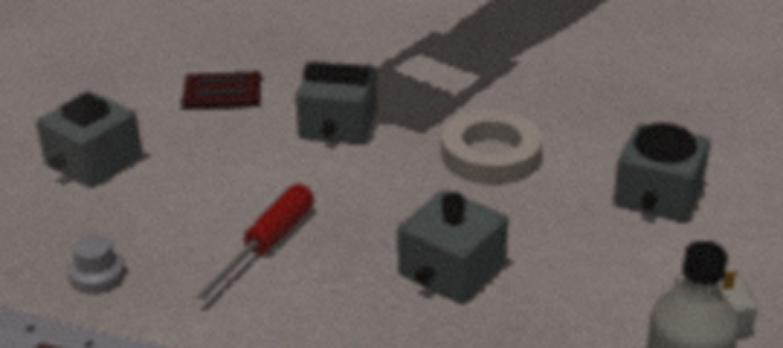

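The three pressed caps, clamp (85,110), head (337,75) and extractor (665,143), sit low on their boxes. The ejector at (453,208) stands tall, and every box and bystander is where it was. The arm is clear, so I'm handing in.

```bash
python3 -c "
from station import bot
print(bot.hand_in())"
```

```text
the job is handed in; nothing more can be done
None
```

I pressed the extractor, clamp and marking-head buttons in that order, each to its hard stop with no force reading above 8 N, left the ejector up and nothing else visibly moved, and handed the job in about 13 s into the 45 s limit; the hand-in returned no verdict.

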